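# Set the woodcarver's index pointer on the flower

### The arm

A 7-joint arm with a two-finger parallel gripper is mounted at the origin on the work surface. World frame = base frame: x ahead of the robot, y to its left, z up, the work surface at z = 0. Lengths are in mm, angles in rad, forces in N, time in s.
With the tool pointing down it reaches from about 350 to 900 mm from the base axis. Payload 7.2 kg.
Tool frame: the origin (TCP) lies midway between the tips of the shut fingers; the grasp point (between the pads) lies 19 mm behind it; z points along the fingers, y is the line along which they close (so a half turn about z gives the same grasp; the last joint's range is limited). The gripper opens to 88 mm and grips with 3 to 60 N. Pads are 20 mm wide; open, the fingers measure 115 mm over their backs; the gripper's body (75 mm by 178 mm) begins 61 mm behind the grasp point.
Start: joints at [1.177, 0.411, -0.013, 1.596, 0.006, 1.134, -0.082], TCP at [200.03, -592.129, 222.653] pointing down, gripper open.
Joint ranges: [-2.95, 2.95], [-0.29, 1.99], [-1.47, 1.44], [0.14, 2.54], [-1.03, 4.17], [0.13, 1.85], [-2.86, 2.86]. Speed limits (rad/s): [2.39, 2.39, 3.01, 3.01, 3.14, 3.14, 3.14].

### API

Orientations are given as a rotation vector (axis times angle).
In Python, from rig import env gives the robot as it stands.
- The arm moves only by the tool step_arm, never from a script. Its argument "rows" is text: rows parted by semicolons, each of 7 numbers parted by spaces: the shift along the tool's x, y, z in units of 20 mm (1.0 is 20 mm), then the turn, a rotation vector about the tool's x, y, z in units of 0.1 rad (1.0 is 0.1 rad), then the closure, from 0 (fully open) to 1 (shut). In form: tx ty tz ax ay az fingers; .... A call has exactly 8 rows; each row shifts and turns the commanded pose from where the row before left it, along the tool's axes as they then stand; what a row does not reach is not made up. A row lasts 1/10 s, in which the tool goes at most 50 mm and 8.59 degrees, less where a joint would pass 70% of its speed; a pose out of reach is approached as far as the arm can. A call with a number of a shift or a turn outside -1 to 1 is refused whole. A call with a gripper value outside its range is refused whole. The fingers move at their own pace and stop on an object; "squeeze" is the grip in N (left out, the last holds). Time passes only in rows, so rows that do not move let the fingers close, or fill a call up. It gives the time, the measured TCP pose, the force, the opening and the grip force at its end, in the units of the state.
- env.state(): the state, without advancing time (a new reading comes with each control period).
- env.capture(name): name is "side" or "top" or "wrist"; returns a dict with "img" (384x512x3 uint8, red, green, blue), "camera_matrix" (3x3 intrinsics, pixels), "R" (3x3) and "t" (3): a world point X has camera coordinates R X + t; the wrist camera has in their place "hand_eye" (4x4, takes a point from camera to tool coordinates, whose origin is the TCP and whose axes are the flange's). Camera axes: x right, y down, z forward; pixel columns grow to the right and rows downward; lengths in mm; the calibration is good to about 2 mm. A picture is of the moment at which its call begins: read the wrist's pose just before it. There is no depth.
- env.finish_job(): hands the job in; it is judged then, once.
The state is a dict: "t": time; "qpos": joint angles; "joint_vel": joint speeds; "joint_torque": joint torques, N m; "ee_pos": TCP position; "tool_rot": TCP orientation; "ft_force": force on the tool from outside, world axes, zero at the start; "torque": the same for the moment, N m; "opening": finger opening in mm; "grip_force": force on a finger pad.
Only numpy, scipy, OpenCV 4.12 (cv2) and the standard library are available. Lean on these libraries where they do the work, as an engineer would, in place of code of your own. Each camera call takes 0.05 s, during which the arm holds its last target. There are 200 camera calls.

### The job

On the carver's indexing stand, turn the black knob with the straight finger bar until the steel pointer on the round wooden panel points at the carved flower, not at the plain round boss, then let go. Move the pointer only through its knob, never by touching it, and leave the round clamp knob untouched.

Things in the scene. Friction and masses are not known exactly. Their poses are not given: they have to be found in the camera images.
- index_knob: Black knob to turn: disc 48 mm across, 8 mm thick, with an upright finger bar 46 x 14 mm rising to 44 mm; on a grey case beside the panel, in either of two places. Origin on the turning axis under the disc, 56 mm above the bench; z up, x along the bar. Grip the bar 24 to 36 mm up. Turns either way, less than 1.4 rad needed; light friction, stays put. The pointer turns by the same angle and sense.
- pointer: Dark steel pointer swinging above the fixed pale round panel (270 mm across, top 42 mm above the bench). Origin on its pivot at the panel's centre, at panel top; z up, x along the arm to the tip, 85 mm out. Hub 30 mm across, arm 10 mm wide, 18 mm high. Geared 1:1 to the knob with the finger bar. It starts between the flower and the plain boss, 0.35 to 1.3 rad from the flower.
- flower (a point): Top centre of the carved flower to point at: dark wood, six round petals, 45 mm across, 8 mm high, fixed on the panel 80 to 112 mm from the pivot. On the other side of the pointer sits a plain round boss of the same wood, 28 mm across, without petals; which side is which varies.
- clamp_knob: Black knob to leave alone: round and ribbed, 50 mm across, 26 mm high, no finger bar, on the same grey case, 120 mm from the other knob. Origin on its axis, at its underside, 56 mm above the bench; z up.

How it is judged (in metres and radians):
At the end, for the whole second after the job is handed in: The pointer is at rest and the line along its arm passes within 18 mm of the flower's centre, on the tip's side (y of flower in the frame of pointer between -0.018 and 0.018 m and x of flower in the frame of pointer above 0.05 m and angular speed of pointer below 0.05 rad/s); the robot touches nothing.
It fails at once if the robot touches the pointer (contact force between any of the fingers, the arm and pointer above 0.5 N).
It fails at once if the robot touches the round clamp knob (contact force between any of the fingers, the arm and clamp_knob above 0.5 N).
It also fails if it takes over 32 s, if anything falls off the work surface, if the arm or the gripper's body presses on something with over 40 N, if the wrist force passes 120 N, or if a joint passes its speed limit or range.

## Working session

There is one attempt and no reset: what is moved stays moved. The work goes in short steps, Python scripts to look and compute and a tool call to move; the robot and the scene stay as the last step left them, time stands still between calls to the robot, and variables do not carry over. Pictures are saved under pics/ and viewed, at most 10 in all, crops included, and the job is handed in when it is done.

Besides the shell and the picture viewer there is one more tool, called after "Emit:" as name(argument=value, ...) on one line, values as JSON. step_arm: Moves the arm, as the interface text tells. Shifts and turns lie within -1 to 1; 1 stands for 20 mm of shift or 0.1 rad of turn. Its arguments: {"type":"object","properties":{"rows":{"type":"string"},"squeeze":{"type":"number"}},"required":["rows"]}

```bash
mkdir -p pics; cat > h.py <<'E'
import numpy as np, cv2
from rig import env
def cap(n,f=None):
    c=env.capture(n)
    if f: cv2.imwrite('pics/'+f,cv2.cvtColor(c['img'],cv2.COLOR_RGB2BGR))
    return c
def ray(c,uv,z):
    K,R,t=[np.array(c[k],float) for k in('camera_matrix','R','t')]
    o=-R.T@t; d=R.T@np.linalg.inv(K)@np.array([uv[0],uv[1],1.])
    return o+d*(z-o[2])/d[2]
E
python3 - <<'E'
from h import *
import pickle
s=env.state(); print(s)
c=cap('top','top.png');d=cap('side','side.png')
pickle.dump((c,d),open('c.pkl','wb'))
for k in (c,d): print(-np.array(k['R']).T@np.array(k['t']))
E
```

```text
{'t': 0.0, 'qpos': array([ 1.17685393,  0.41185939, -0.01269447,  1.59705285,  0.00560388,
        1.13429097, -0.08221166]), 'joint_vel': array([ 0.00200472, -0.00162928, -0.00129772, -0.00025172, -0.00200526,
        0.0010374 , -0.00106269]), 'joint_torque': array([ 8.17045766e-04, -5.87947655e+01,  6.42287470e-01, -2.91078043e+01,
       -5.37353475e-02,  1.82275783e-02,  1.96357528e-04]), 'ee_pos': array([ 199.79343481, -591.66906158,  221.83080738]), 'tool_rot': array([-3.09850710e+00, -5.09165505e-01,  5.89363209e-04]), 'ft_force': array([0.76238857, 0.32712734, 0.22611687]), 'torque': array([ 0.00820416, -0.01961446, -0.04267815]), 'grip_force': 0.0, 'opening': 87.80537419754383}
[498.2359116  101.86834202 733.74013108]
[ 225.07924644 -258.63771112  543.93438863]
```

View pics/top.png

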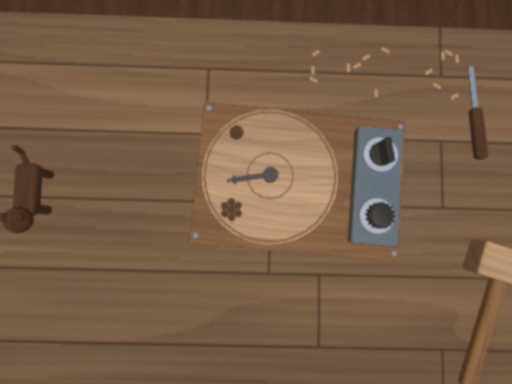

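View pics/side.png

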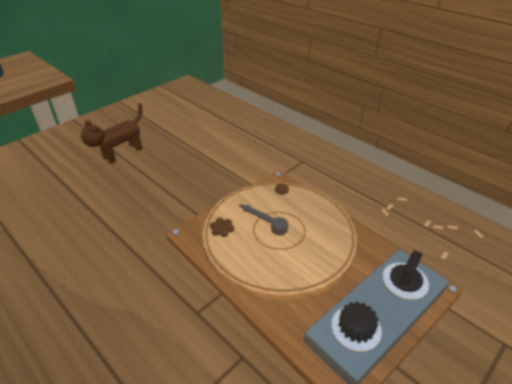

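Top view: hub is near (270,175), tip (229,180), flower (231,209), boss (236,132). The bar knob is at about (381,152) and the clamp at (379,215). Next I'll measure these and zoom in on the knob.

```bash
python3 - <<'E'
from h import *
import pickle
c,d=pickle.load(open('c.pkl','rb'))
def rays(P):
    for n,(uv,z) in P.items(): print(n,ray(c,uv,z).round(1))
rays(dict(hub=((270.5,175),60),tip=((229,180.5),60),flower=((231.5,209.5),50),boss=((236.5,132),50),clamp=((379.5,215.5),82)))
im=cv2.cvtColor(c['img'],cv2.COLOR_RGB2BGR); i2=cv2.cvtColor(d['img'],cv2.COLOR_RGB2BGR)
a=cv2.resize(im[120:190,350:420],(420,420),interpolation=cv2.INTER_CUBIC)
b=cv2.resize(i2[240:310,370:440],(420,420),interpolation=cv2.INTER_CUBIC)
g=np.hstack([a,b])[:,:800]
g=cv2.convertScaleAbs(g,alpha=2.5,beta=0); cv2.imwrite('pics/z.png',g[:, :800])
print(c['R'])
E
```

```text
hub [600.6  49.9  60. ]
tip [587.9 128.6  60. ]
flower [533.5 122.6  50. ]
boss [685.1 117.2  50. ]
clamp [ 527.7 -150.1   82. ]
[[ 0.02416368 -0.99948727  0.0210074 ]
 [-0.99491136 -0.02609844 -0.09731529]
 [ 0.09781365 -0.01854901 -0.99503187]]
```

View pics/z.png

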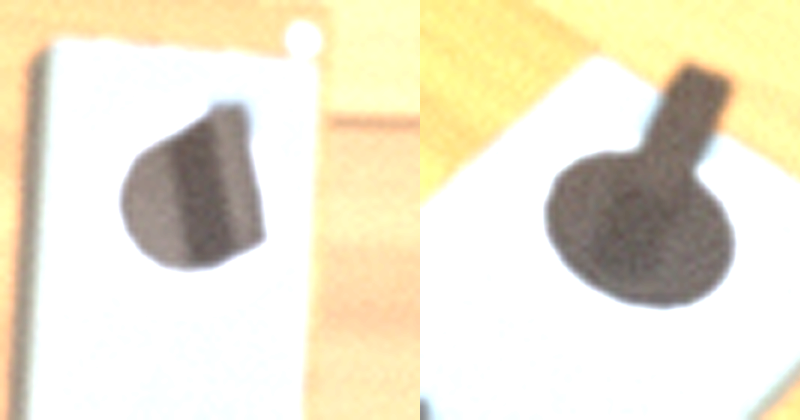

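```bash
python3 - <<'E'
from h import *
import pickle
c,d=pickle.load(open('c.pkl','rb'))
f=lambda x,y,z:ray(c,(350+x/6-.4,120+y/6-.4),z)
a,b=f(229,105,100),f(249,243,100)
print('bar',a,b,(a+b)/2,np.linalg.norm(a-b),np.degrees(np.arctan2(*(a-b)[1::-1])))
e1,e2=f(210,118,100),f(233,258,100);print(np.degrees(np.arctan2(*(e1-e2)[1::-1])))
print('disc side',ray(d,(406.4,278.2),64))
print('disc top L,bottom',f(122,202,64),f(190,268,64))
E
```

```text
bar [ 670.21753499 -159.99216522  100.        ] [ 627.79066755 -165.49890386  100.        ] [ 649.00410127 -162.74553454  100.        ] 42.78274478378954 7.395286196725292
8.531725608420878
disc side [ 646.08005499 -165.02481325   64.        ]
disc top L,bottom [ 647.29559431 -139.94474672   64.        ] [ 626.52363377 -161.59432007   64.        ]
```

Emit:
step_arm(rows="0.88 -0.41 0 0 0 0 0;0.88 -0.41 0 0 0 0 0;0.88 -0.41 0 0 0 0 0;0.88 -0.41 0 0 0 0 0;0.88 -0.41 0 0 0 0 0;0.88 -0.41 0 0 0 0 0;0.88 -0.41 0 0 0 0 0;0.88 -0.41 0 0 0 0 0")

```text
t: 0.9
ee_pos: [312.8, -484.1, 222.2]
tool_rot: [-3.099, -0.509, 0.001]
ft_force: [-0.1, 0.2, 0.0]
opening: 87.7
grip_force: 0.0
```

Emit:
step_arm(rows="0.88 -0.41 0 0 0 0 0;0.88 -0.41 0 0 0 0 0;0.88 -0.41 0 0 0 0 0;0.88 -0.41 0 0 0 0 0;0.88 -0.41 0 0 0 0 0;0.88 -0.41 0 0 0 0 0;0.88 -0.41 0 0 0 0 0;0.88 -0.41 0 0 0 0 0")

```text
t: 1.7
ee_pos: [425.1, -376.9, 222.3]
tool_rot: [-3.099, -0.509, 0.001]
ft_force: [0.4, 0.5, 0.3]
opening: 87.5
grip_force: 0.0
```

Emit:
step_arm(rows="0.88 -0.41 0 0 0 0 0;0.88 -0.41 0 0 0 0 0;0.88 -0.41 0 0 0 0 0;0.88 -0.41 0 0 0 0 0;0.88 -0.41 0 0 0 0 0;0.88 -0.41 0 0 0 0 0;0.88 -0.41 0 0 0 0 0;0.88 -0.41 0 0 0 0 0")

```text
t: 2.5
ee_pos: [537.4, -269.8, 222.2]
tool_rot: [-3.1, -0.509, 0.001]
ft_force: [-0.3, -0.3, -0.3]
opening: 88.2
grip_force: 0.0
```

Emit:
step_arm(rows="0.88 -0.41 0 0 0 0 0;0.88 -0.41 0 0 0 0 0;0.88 -0.41 0 0 0 0 0;0.88 -0.41 0 0 0 0 0;0.88 -0.41 0 0 0 0 0;0.88 -0.41 0 0 0 0 0;0.88 -0.41 0 0 0 1 0;0.88 -0.41 0 0 0 0.9 0")

```text
t: 3.3
ee_pos: [651.8, -163.5, 222.5]
tool_rot: [-3.135, -0.207, 0.0]
ft_force: [0.8, -0.9, 0.1]
opening: 87.5
grip_force: 0.0
```

Emit:
step_arm(rows="0 0 0 0 0 0 0;0 0 0 0 0 0 0;0 0 0 0 0 0 0;0 0 0 0 0 0 0;0 0 0 0 0 0 0;0 0 0 0 0 0 0;0 0 0 0 0 0 0;0 0 0 0 0 0 0")

```text
t: 4.1
ee_pos: [650.8, -164.9, 222.7]
tool_rot: [3.134, 0.213, 0.0]
ft_force: [-0.6, 0.0, -0.7]
opening: 88.1
grip_force: 0.0
```

```bash
python3 - <<'E'
from h import *
from scipy.spatial.transform import Rotation as Ro
s=env.state(); c=cap('wrist','w.png')
Rt=Ro.from_rotvec(s['tool_rot']).as_matrix(); p=s['ee_pos']
print(s['t'],p,Rt[:,0],s['qpos'])
H=np.array(c['hand_eye']); Rwc=Rt@H[:3,:3]; o=Rt@H[:3,3]+p
c['R']=Rwc.T; c['t']=-Rwc.T@o
import pickle; pickle.dump(c,open('w.pkl','wb'))
for q in ((648,-163.5,100),(648,-163.5,64),(528,-150,82)):
    x=c['camera_matrix']@(Rwc.T@(np.array(q)-o)); print(x[:2]/x[2])
E
```

```text
4.1 [ 650.8232041  -164.89235802  222.7185217 ] [9.90811427e-01 1.35250523e-01 1.09831788e-04] [ 0.29500125  0.49920127 -0.17764457  1.4626097   0.09135092  1.18775136
 -1.33068369]
[250.61739778 187.25369078]
[250.68809884 178.6404123 ]
[221.16800909 296.90754521]
```

View pics/w.png

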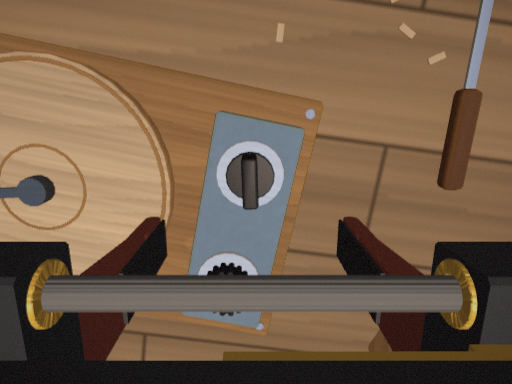

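The wrist view shows the bar centred near (249.5,182) and parallel to image vertical, and the disc centre at (249.5,175). That is within 3 mm of my prediction, so I'll descend.

Emit:
step_arm(rows="0 -0.12 0.95 0 0 0 0;0 0 0.95 0 0 0 0;0 0 0.95 0 0 0 0;0 0 0.95 0 0 0 0;0 0 0.95 0 0 0 0;0 0 0.95 0 0 0 0;0 0 0.95 0 0 0 0;0 0 0.95 0 0 0 0.3")

```text
t: 4.95
ee_pos: [650.6, -162.3, 69.9]
tool_rot: [3.134, 0.213, 0.0]
ft_force: [0.7, -0.3, 0.5]
opening: 82.8
grip_force: 0.0
```

Emit:
step_arm(rows="0 0 0 0 0 0 0.5;0 0 0 0 0 0 0.7;0 0 0 0 0 0 0.8;0 0 0 0 0 0 0.9;0 0 0 0 0 0 1;0 0 0 0 0 0 1;0 0 0 0 0 0 1;0 0 0 0 0 0 1", squeeze=10)

```text
t: 5.75
ee_pos: [650.6, -162.4, 70.7]
tool_rot: [3.134, 0.213, 0.0]
ft_force: [-0.6, 0.5, -0.7]
opening: 19.2
grip_force: 0.0
```

Emit:
step_arm(rows="0 0 0 0 0 0 1;0 0 0 0 0 0 1;0 0 0 0 0 0 1;0 0 0 0 0 0 1;0 0 0 0 0 0 1;0 0 0 0 0 0 1;0 0 0 0 0 0 1;0 0 0 0 0 0 1")

```text
t: 6.55
ee_pos: [650.7, -163.1, 70.8]
tool_rot: [3.134, 0.212, 0.001]
ft_force: [1.8, -5.5, 0.2]
opening: 14.0
grip_force: 10.0
```

Emit:
step_arm(rows="0 0 0 0 0 -0.7 1;0 0 0 0 0 -0.7 1;0 0 0 0 0 -0.8 1;0 0 0 0 0 -0.8 1;0 0 0 0 0 -0.8 1;0 0 0 0 0 -0.8 1;0 0 0 0 0 -0.7 1;0 0 0 0 0 -0.5 1")

```text
t: 7.35
ee_pos: [650.5, -162.7, 70.8]
tool_rot: [2.941, 1.104, -0.0]
ft_force: [1.4, -4.4, 0.1]
opening: 14.4
grip_force: 10.0
```

Emit:
step_arm(rows="0 0 0 0 0 0 1;0 0 0 0 0 0 1;0 0 0 0 0 0 1;0 0 0 0 0 0 1;0 0 0 0 0 0 1;0 0 0 0 0 0 1;0 0 0 0 0 0 1;0 0 0 0 0 0 1")

```text
t: 8.15
ee_pos: [650.5, -162.8, 70.7]
tool_rot: [2.943, 1.099, -0.0]
ft_force: [0.4, -6.0, 1.3]
opening: 13.8
grip_force: 10.0
```

```bash
python3 - <<'E'
from h import *
c=cap('top'); im=cv2.cvtColor(c['img'],cv2.COLOR_RGB2BGR)
cv2.imwrite('pics/t2.png',cv2.convertScaleAbs(cv2.resize(im[100:250,190:390],(800,600),interpolation=cv2.INTER_CUBIC),alpha=1.5))
E
```

```text
(no output)
```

View pics/t2.png

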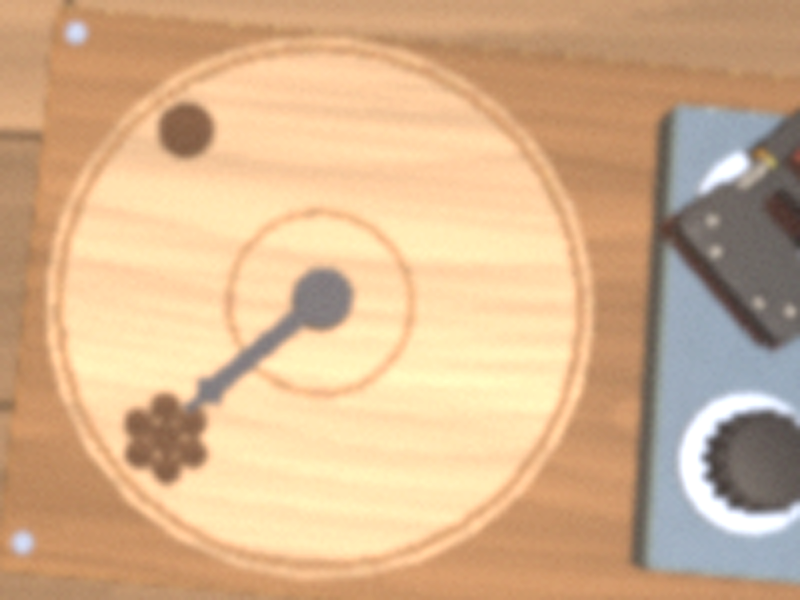

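The pointer runs from hub (322,299) to tip (190,407), and the flower centre is at (166,438). The line is about 2° off, or roughly 4 mm, well within 18 mm. I'll release and lift.

Emit:
step_arm(rows="0 0 0 0 0 0 0.7;0 0 0 0 0 0 0.4;0 0 0 0 0 0 0;0 0 0 0 0 0 0;0 0 0 0 0 0 0;0 0 0 0 0 0 0;0 0 0 0 0 0 0;0 0 0 0 0 0 0")

```text
t: 9.0
ee_pos: [650.5, -162.4, 70.7]
tool_rot: [-2.943, -1.1, -0.0]
ft_force: [-0.6, 0.1, 0.7]
opening: 74.5
grip_force: 0.0
```

Emit:
step_arm(rows="0 0 -0.3 0 0 0 0;0 0 -0.6 0 0 0 0;0 0 -0.9 0 0 0 0;0 0 -0.9 0 0 0 0;0 0 -0.9 0 0 0 0;0 0 -0.9 0 0 0 0;0 0 -0.6 0 0 0 0;0 0 -0.3 0 0 0 0")

```text
t: 9.8
ee_pos: [651.2, -162.5, 180.8]
tool_rot: [2.941, 1.1, 0.003]
ft_force: [-0.6, -0.2, -0.2]
opening: 87.9
grip_force: 0.0
```

Emit:
step_arm(rows="0 0 0 0 0 0 0;0 0 0 0 0 0 0;0 0 0 0 0 0 0;0 0 0 0 0 0 0;0 0 0 0 0 0 0;0 0 0 0 0 0 0;0 0 0 0 0 0 0;0 0 0 0 0 0 0")

```text
t: 10.6
ee_pos: [650.6, -162.4, 178.6]
tool_rot: [2.942, 1.101, 0.0]
ft_force: [-0.1, 0.8, -0.8]
opening: 87.7
grip_force: 0.0
```

```bash
python3 - <<'E'
from h import *
c=cap('top'); im=cv2.cvtColor(c['img'],cv2.COLOR_RGB2BGR)
cv2.imwrite('pics/t3.png',cv2.convertScaleAbs(cv2.resize(im[100:250,190:390],(800,600),interpolation=cv2.INTER_CUBIC),alpha=1.5))
E
```

```text
(no output)
```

View pics/t3.png

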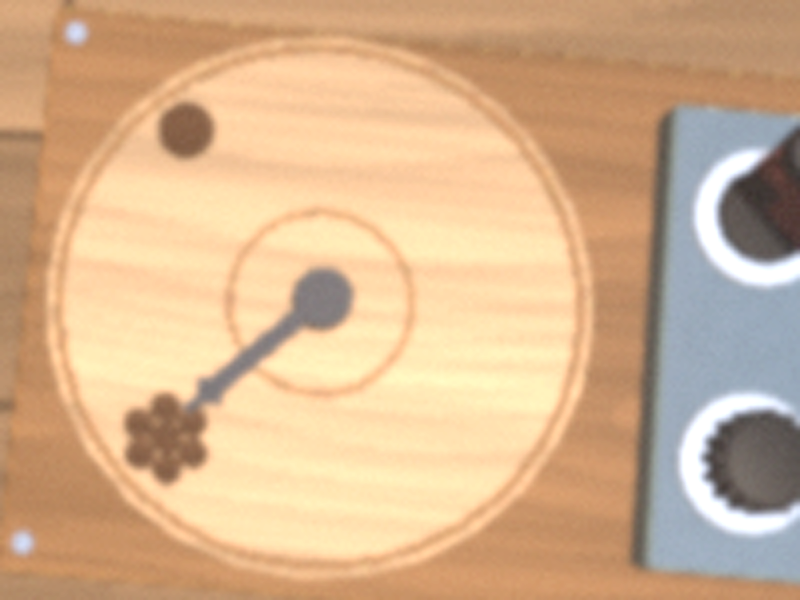

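After release the pointer hasn't moved: tip at (190,407), still aimed at the flower at (166,438), and the gripper is clear.

```bash
python3 -c "
from rig import env
print(env.finish_job())"
```

```text
the job is handed in; nothing more can be done
None
```

I turned the bar knob until the pointer aimed at the carved flower, about 4 mm off its centre (18 mm allowed), then let go, lifted clear and handed the job in at about 10.7 s; no verdict came back.

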